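# Rehang the lift-off door of an autosampler and close it

### The arm

A 6-joint arm with a two-finger parallel gripper is mounted at the origin on the work surface. World frame = base frame: x ahead of the robot, y to its left, z up, the work surface at z = 0. Lengths are in m, angles in rad, forces in N, time in s.
With the tool pointing down it reaches from about 0.15 to 0.775 m from the base axis. Payload 6.1 kg.
Tool frame: the origin (TCP) lies between the finger pads; the fingertips stand 22 mm ahead of it and the grasp point (between the pads) lies 3 mm ahead of it (env.tip_extent is the distance from the TCP to the fingertips, in m); z points along the fingers, y is the line along which they close (so a half turn about z gives the same grasp; the last joint's range is limited). The gripper opens to 85 mm and grips with 20 to 120 N. Pads are 22 mm wide; open, the fingers measure 114 mm over their backs; the gripper's body (76 mm by 85 mm) begins 54 mm behind the grasp point. The pads swing forward as they close: fully open they stand 13 mm farther back than shut.
Start: joints at [-1.141, 0.126, -0.04, 1.405, 0, 1.571], TCP at [0.219, -0.477, 0.253] pointing down, gripper open.
Joint ranges: [-2.72, 2.72], [-0.95, 1.95], [-1.27, 1.35], [-1.78, 2.02], [-1.46, 1.47], [-3.14, 3.14]. Speed limits (rad/s): [2.39, 2.39, 3.01, 3.14, 3.14, 3.14].

### API

Orientations are given as a unit quaternion [x, y, z, w].
In Python, from plant import env gives the robot as it stands.
- The arm moves only by the tool send_rows, never from a script. Its argument "moves" is a list of rows, each a list of 6 numbers: the shift along the tool's x, y, z in cm, then the turn, a rotation vector about the tool's x, y, z in degrees. In form: [[x, y, z, wx, wy, wz], ...]. A call has 1 to 10 rows; each row shifts and turns the commanded pose from where the row before left it, along the tool's axes as they then stand; what a row does not reach is not made up. A row lasts 1/10 s, in which the tool goes at most 50 mm and 8.59 degrees, less where a joint would pass 70% of its speed; a pose out of reach is approached as far as the arm can. A call is refused whole if a number of a shift passes 5 or a number of a turn 8.59, either way. A call with a gripper value outside its range is refused whole. "jaw" is the opening, from 0 (shut) to 1 (fully open), set as the call begins (left out, the last holds). The fingers move at their own pace and stop on an object; the grip force is fixed at half the most. Time passes only in rows, so rows that do not move let the fingers close. It gives the time, the measured TCP pose, the force, the opening and the grip force at its end, in the units of the state.
- env.read_state(): the state, without advancing time (a new reading comes with each control period).
- env.read_camera(name): name is "scene" or "top"; returns (picture, depth): 480x640x3 uint8, red, green, blue; 480x640 float32, m along the optical axis (not along the pixel's ray), 0 where there is no reading.
- env.camera_info(name): a dict with "mtx" (3x3 intrinsics, pixels), "R" (3x3) and "t" (3): a world point X has camera coordinates R X + t. Camera axes: x right, y down, z forward; pixel columns grow to the right and rows downward; lengths in m; the calibration is good to about 2 mm. A picture is of the moment at which its call begins. camera_info takes no time and is no camera call.
- env.finish_job(): hands the job in; it is judged then, once.
The state is a dict: "time_s": time; "joint_positions": joint angles; "qvel": joint speeds; "effort": joint torques, N m; "tcp_pos": TCP position; "ee_rot": TCP orientation; "force": force on the tool from outside, world axes, zero at the start; "torque": the same for the moment, N m; "gripper_width": opening from 0.0 (shut) to 1.0 (fully open); "gripper_force": force on a finger pad.
Only numpy, scipy, OpenCV 4.12 (cv2) and the standard library are available. Lean on these libraries where they do the work, as an engineer would, in place of code of your own. Each camera call takes 0.05 s, during which the arm holds its last target. There are 200 camera calls.

### The job

The small window door of the autosampler has been washed and stands in the wire drying rack. Lift it out, hang it back on the instrument by lowering both its knuckles fully home onto the two upright hinge pins, and then swing it shut, flush against the front. Work gently by feel: do not let go of the door before it is home, press neither the door nor the gripper hard against the pins or the instrument, and leave everything else on the bench as it is.

Things in the scene. Friction and masses are not known exactly. Their poses are not given: they have to be found in the camera images.
- door: The loose door: white frame with clear window, leaf 150 mm wide, 145 high, 14 thick, 0.25 to 0.5 kg, upright in the rack. Two steel knuckles on one of its upright edges, on one upright axis. Origin: on that axis, at the lower mouth of the lower knuckle. x along the leaf to its free edge, y out of its outer face, z up. Leaf: x 22 to 172 mm, y -14 to 0, z -20 to 125.
- knuckle_top (a point): Lower mouth of the upper knuckle, on the knuckle axis 85 mm above the door's origin; door's axes. Both knuckles are plain tubes, 18 mm outer and 10.7 mm inner diameter, 24 mm long, open below and above, held by straps 3 mm thick on the outer face (x 8 to 40 mm). Knuckles more than 13 mm off the pins can go down beside them and are then not hung.
- door_top (a point): Middle of the door's top edge, at (97, -7, 125) mm of the door's frame, door's axes. The edge is free along its length and can be gripped from above across the 14 mm; the centre of mass is about 72 mm below this point.
- door_edge (a point): Point of the door's free edge, mid-thickness, at (172, -7, 50) mm of the door's frame, door's axes. Beside it, a grey pull rib stands 11 mm proud of the outer face at x 156 to 166 mm, z 15 to 85 mm.
- instrument: The autosampler: fixed white module 345 mm wide, 400 deep, 190 high, its sample bay open at the hinge end of the front. Origin: on the bench below the nominal hinge axis. x points into the instrument, square to the front; y along the front from the hinge to the display; z up. Front face: plane x = 15 mm; case y -30 to 315 mm. Firm under all forces of this job.
- pin_low (a point): Nominal foot of the lower pin, 55 mm above the instrument's origin, its axes; the upper pin's foot is 85 mm higher. Steel pins 9 mm thick, 18 mm long, tips chamfered 0.8 mm, on round-ended arms 15 mm wide, 7 mm thick. The strip with both pins is screwed on through slots: it really sits up to 8 mm either way along the instrument's y from this point (not measured), exact in x and z.
- shut (a point): Where door_edge lies with the door hung and shut: (7, 172, 105) mm in the instrument's frame, its axes (plus the strip's shift in y). Then the door's origin is on the pin_low axis, 55 mm up, its x along the instrument's y, its y along -x, inner face 1 mm off the front. It opens with the free edge swinging to -x, turns freely with 1 mm play, stays where left, no catch.
- rack: The fixed stainless drying rack, 176 mm by 156 mm, hoops 92 mm high. Origin: on the bench under its middle; the door stands in the middle slot (18 mm between the wires), along the rack's x axis, its lower edge 23 mm above the bench, its mid-thickness on the rack's x axis.
- pane: Bystander: clear pane 100 x 8 x 65 mm standing in another slot of the rack, 44 mm from the door. Origin under its middle.
- driver: Bystander: screwdriver, 170 mm, lying on the bench. Origin on its underside.
- beaker: Bystander: glass beaker, 48 mm wide, 60 mm high. Origin under its middle.
- bottle: Bystander: glass bottle with a red cap, 86 mm wide, 170 mm high. Origin under its middle.
- jar: Bystander: amber jar with a white lid, 56 mm wide, 70 mm high. Origin under its middle.
- vials: Bystander: blue block of capped vials, 120 x 75 x 43 mm. Origin under its middle.
- tip_box: Bystander: grey box 120 x 85 x 50 mm. Origin under its middle.

How it is judged:
On the way:
1. the door is hung on both pins, fully home and upright (z of door in the frame of instrument between 0.051 and 0.059 m and x of door in the frame of instrument between -0.005 and 0.005 m and y of door in the frame of instrument between -0.012 and 0.012 m and angle between door's own z axis and vertical below 0.06 rad), for 0.2 s.
At the end, for the whole second after the job is handed in: the door hangs fully home on both pins (its origin within 4 mm of the seated height, 5 mm in depth and 12 mm along the front of the nominal hinge axis, leaning under 0.06 rad), it is shut with its free edge within 6 mm of flush with the front, at rest and let go (all of step 1 and x of door_edge in the frame of instrument between 0.001 and 0.015 m and y of door_edge in the frame of instrument between 0.15 and 0.195 m and linear speed of door below 0.01 m/s); the robot touches nothing.
It fails at once if the door bears on the hinge, its pins or the instrument with more than 25 N while it is being lowered on (contact force between door and instrument above 25 N and height (world z) of door above 0.059 m).
It fails at once if the hung door is pressed against the instrument with more than 30 N by the robot (contact force between door and instrument above 30 N and contact force between the fingers and door above 0.5 N).
It fails at once if the door is let go while still in the air or on the tips of the pins (contact force between the fingers and door below 0.05 N and height (world z) of door above 0.063 m).
It fails at once if the robot presses on the instrument with more than 15 N (contact force between any of the fingers, the arm and instrument above 15 N).
It fails at once if a bystander is shifted by more than 20 mm (distance of any of pane, driver, beaker, bottle, jar, vials, tip_box from where it was at the start of the episode above 0.02 m).
It also fails if it takes over 72 s, if anything falls off the work surface, if the arm or the gripper's body presses on something with over 40 N, if the wrist force passes 120 N, or if a joint passes its speed limit or range.

## Working session

There is one attempt and no reset: what is moved stays moved. The work goes in short steps, Python scripts to look and compute and a tool call to move; the robot and the scene stay as the last step left them, time stands still between calls to the robot, and variables do not carry over. Pictures are saved under pics/ and viewed, at most 10 in all, crops included, and the job is handed in when it is done.

Besides the shell and the picture viewer there is one more tool, called by a JSON object that holds its "fn" and its "kwargs", one argument or row to a line. send_rows: Moves the arm, as the interface text tells. Its arguments: {"type":"object","properties":{"moves":{"type":"array","items":{"type":"array","items":{"type":"number"}}},"jaw":{"type":"number"}},"required":["moves"]}

```bash
mkdir -p pics; ls
cat > h.py <<'E'
import numpy as np, cv2
from plant import env
def snap(n):
    im,d=env.read_camera(n); cv2.imwrite(f'pics/{n}_{env.read_state()["time_s"]:.2f}.png',im[:,:,::-1]); np.savez(f'pics/{n}.npz',im=im,d=d); return im,d
def world(n,u,v,z):
    c=env.camera_info(n);K,R,t=map(np.array,(c['mtx'],c['R'],c['t']))
    p=np.linalg.inv(K)@[u,v,1]; return R.T@(p*z-t)
def proj(n,X):
    c=env.camera_info(n);K,R,t=map(np.array,(c['mtx'],c['R'],c['t']))
    p=K@(R@np.array(X)+t); return p[:2]/p[2]
E
python3 - <<'E'
from h import *
for n in ('scene','top'):
    snap(n); c=env.camera_info(n); print(n,np.round(np.array(c['mtx']),1).tolist(),np.round(-np.array(c['R']).T@c['t'],3),np.round(c['R'],3).tolist())
print(env.read_state())
E
ls pics
```

```text
pics
scene [[519.7, 0.0, 314.2], [0.0, 519.7, 229.3], [0.0, 0.0, 1.0]] [1.028 0.265 0.814] [[-0.594, 0.804, -0.014], [0.628, 0.453, -0.633], [-0.503, -0.385, -0.774]]
top [[490.9, 0.0, 323.6], [0.0, 490.9, 235.4], [0.0, 0.0, 1.0]] [ 0.454 -0.087  1.201] [[0.026, -1.0, 0.005], [-0.995, -0.026, -0.099], [0.099, -0.002, -0.995]]
{'time_s': 0.1, 'joint_positions': array([-1.14100565e+00,  1.26326597e-01, -4.05011537e-02,  1.40538723e+00,
       -6.61391896e-06,  1.57079074e+00]), 'qvel': array([-2.50991163e-05, -2.64072398e-03,  3.61153671e-03,  9.61299276e-04,
        1.04770615e-03,  3.43045586e-04]), 'effort': array([ 1.10620484e-03, -4.36905813e+01,  3.53604913e+01,  1.37279902e-02,
        1.69128034e-04,  9.30189685e-06]), 'tcp_pos': array([ 0.21861856, -0.47695453,  0.25260536]), 'ee_rot': array([ 9.76997876e-01,  2.13247853e-01, -1.54489828e-04, -6.92308230e-04]), 'force': array([-0.02858487,  0.66516818, -0.18514045]), 'torque': array([ 0.02005316,  0.01776514, -0.01507672]), 'gripper_force': 0.0, 'gripper_width': 1.0017223391932781}
scene.npz
scene_0.05.png
top.npz
top_0.10.png
```

View pics/scene_0.05.png

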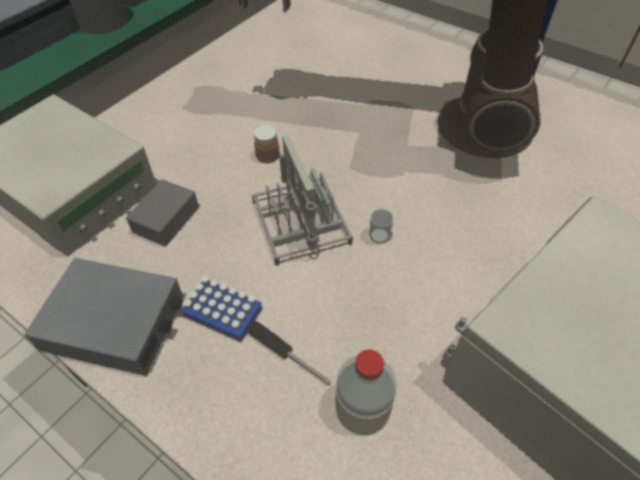

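View pics/top_0.10.png

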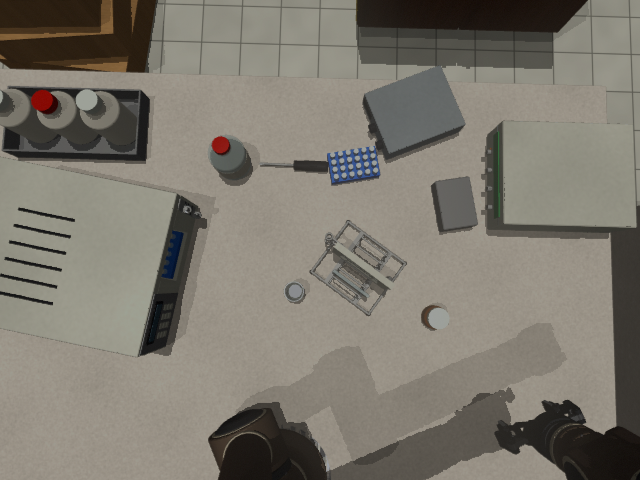

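The scene view shows the door in the rack with its knuckles at about (310,210) and the hinge pins at the instrument's corner at about (460,330). In the top view the knuckles are near (330,241), the leaf runs to (392,287) and the pins are near (190,208). Next I'll enlarge these areas.

Run:
```python
from h import *
s=np.load('pics/scene.npz')['im'];t=np.load('pics/top.npz')['im']
def c(i,u,v,w,h): return cv2.resize(i[v:v+h,u:u+w],(400,300),interpolation=cv2.INTER_CUBIC)
m=np.vstack([np.hstack([c(t,300,210,120,90),c(t,150,180,80,60)]),np.hstack([c(s,240,130,120,90) if 0 else c(s,230,130,160,120),c(s,420,300,80,60)])])
cv2.imwrite('pics/crops.png',m[:,:,::-1])
```

```text
(no output)
```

View pics/crops.png

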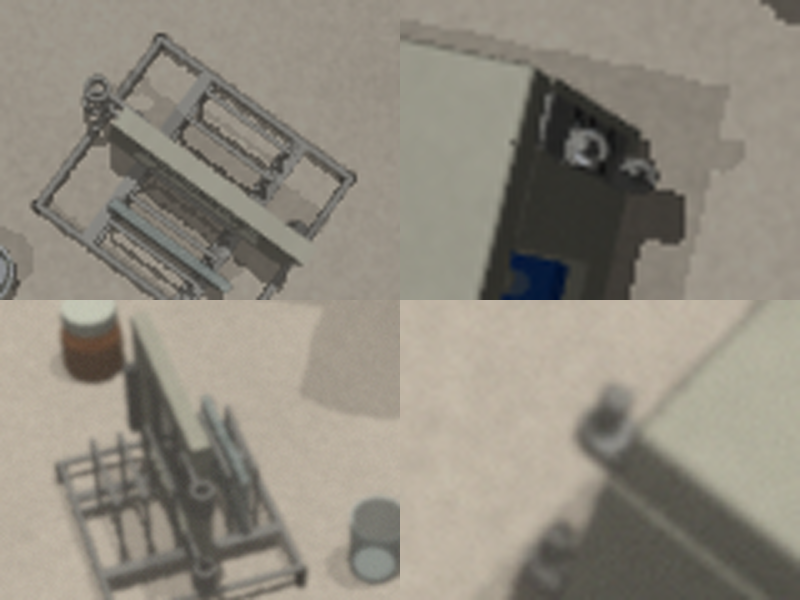

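Top crop: upper knuckle ring at about (328.8,236) full-image, with the leaf top running from about (334,244) to (392,287). The outer face points up-right, so the door needs little turning (it stays roughly 70° open). Scene crop: upper knuckle at about (311,206), lower at about (312,237), upper pin at about (462,322).

Run:
```python
from h import *
def cloud(n):
    d=np.load(f'pics/{n}.npz')['d']; c=env.camera_info(n);K,R,t=map(np.array,(c['mtx'],c['R'],c['t']))
    v,u=np.mgrid[:480,:640]; P=np.stack([u,v,np.ones_like(u)],-1)@np.linalg.inv(K).T*d[...,None]
    return (P-t)@R
for n,cu in(('top',(315,225,90,80)),('scene',(265,130,70,130))):
    W=cloud(n); u,v,w,h=cu; p=W[v:v+h,u:u+w].reshape(-1,3)
    q=p[(p[:,2]>.158)&(p[:,2]<.18)]
    b=cv2.minAreaRect((q[:,:2]*1000).astype(np.float32)); print(n,'leaf top',len(q),b,np.median(q[:,2]))
    bp=cv2.boxPoints(b); print(bp.round(1).tolist())
    if n=='top':
        p=W[:,:210].reshape(-1,3)
        q=p[(abs(p[:,2]-.19)<.006)&(p[:,0]>.1)&(p[:,0]<.7)]
        print('inst',len(q),np.median(q[:,2]));b=cv2.minAreaRect((q[:,:2]*1000).astype(np.float32)); print(b,cv2.boxPoints(b).round(1).tolist())
    else:
        p=W[180:,430:].reshape(-1,3); q=p[abs(p[:,2]-.19)<.006]; print('inst',len(q),np.median(q[:,2]))
        b=cv2.minAreaRect((q[:,:2]*1000).astype(np.float32)); print(b,cv2.boxPoints(b).round(1).tolist())
# two-view triangulation
def tri(a,b):
    A=[]
    for n,(u,v) in(('top',a),('scene',b)):
        c=env.camera_info(n);P=np.array(c['mtx'])@np.c_[c['R'],c['t']];A+=[u*P[2]-P[0],v*P[2]-P[1]]
    X=np.linalg.svd(A)[2][-1];X=X[:3]/X[3];return X.round(4),proj('top',X).round(1),proj('scene',X).round(1)
print('knU',tri((328.8,236),(311.2,206.2)))
print('pinU',tri((187.5,210.),(463,320)))
W=cloud('scene')
for v in range(306,346,4): print(v,[tuple((W[v,u]*1000).round().astype(int)) for u in range(448,476,4)])
W=cloud('top')
print()
for v in range(200,222,2): print(v,[tuple((W[v,u]*1000).round().astype(int)) for u in range(178,204,3)])
```

```text
top leaf top 497 ((496.0789489746094, -176.2366943359375), (149.70571899414062, 14.345516204833984), 54.99113464355469) 0.16658777156903531
[[447.29998779296875, -233.39999389648438], [459.0, -241.6999969482422], [544.9000244140625, -119.0], [533.0999755859375, -110.80000305175781]]
inst 27055 0.18873975883580396
((500.48004150390625, 434.9930419921875), (384.1026306152344, 345.33331298828125), 79.88607025146484) [[296.79998779296875, 276.20001220703125], [636.7000122070312, 215.60000610351562], [704.2000122070312, 593.7000122070312], [364.20001220703125, 654.4000244140625]]
scene leaf top 556 ((497.6658020019531, -175.4868927001953), (152.83682250976562, 15.102577209472656), 55.05690002441406) 0.16715533961879675
[[447.70001220703125, -233.8000030517578], [460.1000061035156, -242.5], [547.5999755859375, -117.19999694824219], [535.2000122070312, -108.5]]
inst 25824 0.18955278715271312
((488.4354248046875, 365.5166015625), (238.52880859375, 350.5850524902344), 80.67244720458984) [[296.1000061035156, 276.20001220703125], [642.0999755859375, 219.39999389648438], [680.7000122070312, 454.
[... 7450 characters left out ...]
)), (np.int64(598), np.int64(225), np.int64(80)), (np.int64(601), np.int64(226), np.int64(53)), (np.int64(605), np.int64(225), np.int64(29)), (np.int64(602), np.int64(212), np.int64(50)), (np.int64(603), np.int64(206), np.int64(47)), (np.int64(609), np.int64(211), np.int64(0))]
220 [(np.int64(585), np.int64(229), np.int64(138)), (np.int64(588), np.int64(227), np.int64(119)), (np.int64(591), np.int64(229), np.int64(92)), (np.int64(454), np.int64(-87), np.int64(1201)), (np.int64(597), np.int64(227), np.int64(47)), (np.int64(601), np.int64(227), np.int64(22)), (np.int64(604), np.int64(226), np.int64(-3)), (np.int64(604), np.int64(219), np.int64(-4)), (np.int64(604), np.int64(210), np.int64(1))]
```

Measurements agree. The door origin is at about (558,-100) mm with its x axis at -125°. The pin axis is at about (605.5,207) mm with the front running along 170°. I'll turn the tool by -30.4° first.

{"fn": "send_rows", "kwargs": {
  "moves": [
    [0,0,0,0,0,-7.6],
    [0,0,0,0,0,-7.6],
    [0,0,0,0,0,-7.6],
    [0,0,0,0,0,-7.6],
    [0,0,0,0,0,0]
  ],
  "jaw": 1
}}

```text
time_s: 0.6
tcp_pos: [0.2187, -0.4771, 0.2529]
ee_rot: [0.887, 0.462, 0.0, -0.0]
force: [0.1, -0.0, 0.2]
gripper_width: 0.998
gripper_force: 0.0
```

```bash
cat >> h.py <<'E'
from scipy.spatial.transform import Rotation as Ro
def to(x,y,z,yaw=None):
    s=env.read_state();R=Ro.from_quat(s['ee_rot']);d=R.inv().apply(np.array([x,y,z])-s['tcp_pos'])*100
    print('t',round(s['time_s'],2),'tcp',s['tcp_pos'].round(4),'F',s['force'].round(2),'M',s['torque'].round(2),'w',round(s['gripper_width'],3),'gf',round(s['gripper_force'],1))
    print('shift cm',d.round(2),'tool axes',R.as_matrix().round(3).tolist())
E
python3 -c "
from h import *
to(.4969,-.1759,.24)"
```

```text
t 0.6 tcp [ 0.2187 -0.4771  0.2529] F [ 0.11 -0.01  0.21] M [ 0.01 -0.05  0.03] w 0.998 gf 0.0
shift cm [40.62  5.55  1.3 ] tool axes [[0.573, 0.82, -0.0], [0.82, -0.573, 0.001], [0.0, -0.001, -1.0]]
```

{"fn": "send_rows", "kwargs": {
  "moves": [
    [4,0.6,0,0,0,0],
    [4,0.6,0,0,0,0],
    [4,0.6,0,0,0,0],
    [4,0.6,0,0,0,0],
    [4,0.6,0,0,0,0],
    [4,0.6,0,0,0,0],
    [4,0.5,0,0,0,0],
    [4,0.5,0,0,0,0],
    [4,0.5,0,0,0,0],
    [4,0.5,0,0,0,0]
  ]
}}

```text
time_s: 1.6
tcp_pos: [0.4947, -0.1801, 0.2531]
ee_rot: [0.888, 0.46, -0.0, -0.0]
force: [0.8, 0.3, 0.5]
gripper_width: 0.998
gripper_force: 0.0
```

{"fn": "send_rows", "kwargs": {
  "moves": [
    [0.6,0,1.3,0,0,0],
    [0,0,0,0,0,0],
    [0,0,0,0,0,0],
    [0,0,0,0,0,0]
  ]
}}

```text
time_s: 2.0
tcp_pos: [0.4966, -0.1776, 0.2405]
ee_rot: [0.887, 0.461, -0.0, 0.0]
force: [-0.5, -0.2, 0.5]
gripper_width: 1.002
gripper_force: 0.0
```

```bash
python3 -c "
from h import *
to(.4969,-.1759,.158)"
```

```text
t 2.0 tcp [ 0.4966 -0.1776  0.2405] F [-0.54 -0.25  0.49] M [-0.02 -0.01 -0.02] w 1.002 gf 0.0
shift cm [ 0.16 -0.08  8.25] tool axes [[0.575, 0.818, -0.0], [0.818, -0.575, -0.0], [-0.0, -0.0, -1.0]]
```

{"fn": "send_rows", "kwargs": {
  "moves": [
    [0.1,-0.1,2,0,0,0],
    [0,0,2,0,0,0],
    [0,0,2,0,0,0],
    [0,0,1.2,0,0,0],
    [0,0,1,0,0,0],
    [0,0,0,0,0,0]
  ]
}}

```text
time_s: 2.6
tcp_pos: [0.4964, -0.1756, 0.1575]
ee_rot: [0.887, 0.461, -0.001, -0.001]
force: [-0.4, 0.1, -0.2]
gripper_width: 1.002
gripper_force: 0.0
```

{"fn": "send_rows", "kwargs": {
  "moves": [
    [0,0,0,0,0,0],
    [0,0,0,0,0,0],
    [0,0,0,0,0,0],
    [0,0,0,0,0,0],
    [0,0,0,0,0,0],
    [0,0,0,0,0,0],
    [0,0,0,0,0,0],
    [0,0,0,0,0,0],
    [0,0,0,0,0,0],
    [0,0,0,0,0,0]
  ],
  "jaw": 0
}}

```text
time_s: 3.6
tcp_pos: [0.4975, -0.1753, 0.1587]
ee_rot: [0.887, 0.462, 0.0, 0.0]
force: [0.8, 0.1, 5.0]
gripper_width: 0.162
gripper_force: 59.4
```

```bash
python3 -c "
from h import *
to(.4969,-.1759,.25)"
```

```text
t 3.6 tcp [ 0.4975 -0.1753  0.1587] F [0.81 0.12 5.02] M [ 0.02 -0.22 -0.01] w 0.162 gf 59.4
shift cm [-0.07 -0.01 -9.13] tool axes [[0.573, 0.819, 0.001], [0.819, -0.573, -0.0], [0.0, 0.001, -1.0]]
```

{"fn": "send_rows", "kwargs": {
  "moves": [
    [0,0,-0.3,0,0,0],
    [0,0,-0.7,0,0,0],
    [0,0,-1,0,0,0],
    [0,0,-1.5,0,0,0],
    [0,0,-1.5,0,0,0],
    [0,0,-1.5,0,0,0],
    [0,0,-1.5,0,0,0],
    [0,0,-1,0,0,0],
    [0,0,0,0,0,0]
  ]
}}

```text
time_s: 4.5
tcp_pos: [0.4976, -0.1754, 0.2499]
ee_rot: [0.887, 0.462, 0.001, 0.001]
force: [0.2, 0.9, -3.6]
gripper_width: 0.151
gripper_force: 58.9
```

```bash
python3 -c "
from h import *
to(.5446-.1755*.04,.1316-.9845*.04,.25)"
```

```text
t 4.5 tcp [ 0.4976 -0.1754  0.2499] F [ 0.16  0.88 -3.59] M [-0.02  0.01 -0.01] w 0.151 gf 58.9
shift cm [ 2.422e+01 -1.207e+01 -2.000e-02] tool axes [[0.573, 0.819, 0.002], [0.819, -0.573, -0.001], [0.001, 0.002, -1.0]]
```

{"fn": "send_rows", "kwargs": {
  "moves": [
    [1.4,-0.7,0,0,0,0],
    [2.4,-1.2,0,0,0,0],
    [3,-1.5,0,0,0,0],
    [3.4,-1.7,0,0,0,0],
    [3.4,-1.7,0,0,0,0],
    [3.4,-1.7,0,0,0,0],
    [3,-1.5,0,0,0,0],
    [2.4,-1.2,0,0,0,0],
    [1.4,-0.7,0,0,0,0],
    [0.4,-0.2,0,0,0,0]
  ]
}}

```text
time_s: 5.5
tcp_pos: [0.5363, 0.094, 0.2475]
ee_rot: [0.886, 0.463, -0.001, -0.0]
force: [0.5, -0.5, -4.4]
gripper_width: 0.155
gripper_force: 58.9
```

{"fn": "send_rows", "kwargs": {
  "moves": [
    [0,0,1,0,0,0],
    [0,0,1.5,0,0,0],
    [0,0,1.3,0,0,0],
    [0,0,0.5,0,0,0],
    [0,0,0,0,0,0],
    [0,0,0,0,0,0]
  ]
}}

```text
time_s: 6.1
tcp_pos: [0.5368, 0.0919, 0.2056]
ee_rot: [0.887, 0.462, 0.0, 0.0]
force: [0.2, 0.4, -2.9]
gripper_width: 0.154
gripper_force: 58.9
```

Run:
```python
from h import *
s,ds=snap('scene');t,dt=snap('top')
to(.5446,.1316,.207)
def c(i,u,v,w,h,W,H): return cv2.resize(i[v:v+h,u:u+w],(W,H),interpolation=cv2.INTER_CUBIC)
m=np.hstack([c(t,170,180,80,60,400,300)]),
m=np.vstack([c(t,170,180,80,60,800,600)[:300],c(s,400,270,100,75,800,600)[:0]]) if 0 else np.vstack([np.hstack([c(t,170,185,60,45,400,300),c(t,170,185,120,90,400,300)]),np.hstack([c(s,410,280,80,60,400,300),c(s,360,230,160,120,400,300)])])
cv2.imwrite('pics/crops2.png',m[:,:,::-1])
```

```text
t 6.2 tcp [0.5371 0.0922 0.206 ] F [ 0.45 -0.83 -3.33] M [ 0.03 -0.01 -0.03] w 0.155 gf 58.9
shift cm [ 3.66 -1.64 -0.1 ] tool axes [[0.574, 0.819, 0.001], [0.819, -0.574, 0.0], [0.001, 0.001, -1.0]]
```

View pics/crops2.png

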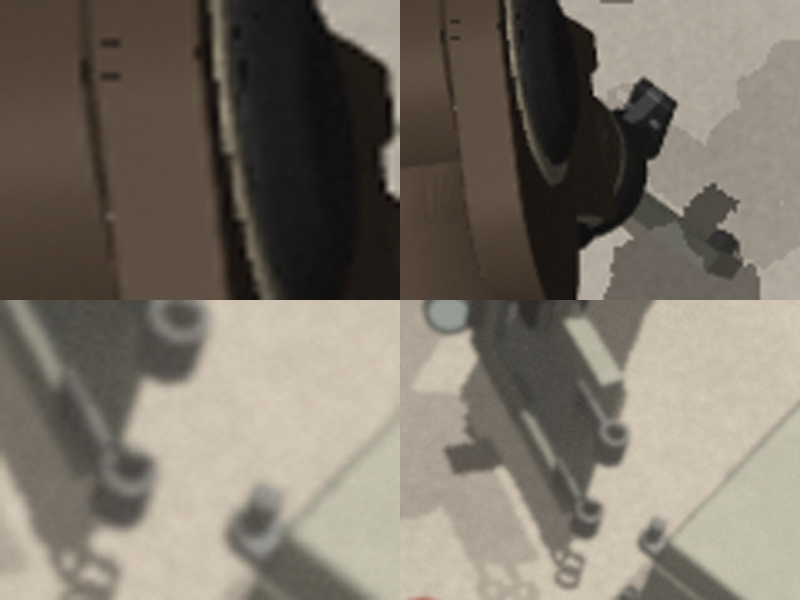

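The arm hides the hinge from the top camera. In the scene view the upper knuckle's top is at about (445.6,284), the lower's at (435.6,313.4), and the upper pin's tip at about (463,318). At known heights, rays from this single view give relative positions, so I'll overlay a model to refine.

```bash
cat >> h.py <<'E'
def ray(n,u,v,z):
    a,b=world(n,u,v,.5),world(n,u,v,1.5); return (a+(b-a)*(z-a[2])/(b[2]-a[2]))*1000
def overlay(im,items,u,v,w,h,W,H,fn):
    k=W/w; m=cv2.resize(im[v:v+h,u:u+w],(W,H),interpolation=cv2.INTER_CUBIC)[:,:,::-1].copy()
    a=np.linspace(0,2*np.pi,40)
    for x,y,z,r,col in items:
        p=np.array([(proj('scene',(x+r*np.cos(b),y+r*np.sin(b),z))-[u,v]+.5)*k-.5 for b in a])
        cv2.polylines(m,[p.round().astype(int)],True,col,1)
    cv2.imwrite(fn,m)
E
python3 - <<'E'
from h import *
print('pin',ray('scene',463,318,.158)); print('kU',ray('scene',445.6,284,.199)); print('kL',ray('scene',435.6,313.4,.114))
s=np.load('pics/scene.npz')['im']; tcp=env.read_state()['tcp_pos']
xd=np.array([-.574,-.819]);yd=np.array([.819,-.574])
o=tcp[:2]-.097*xd+.007*yd; print('o from tcp',o,np.array([.4975,-.1753])-.097*xd+.007*yd)
z=tcp[2]-.1157
G,Rr,B=(0,255,0),(0,0,255),(255,0,0)
px,py=.6058,.2073
it=[(*o,z+.109,.009,G),(*o,z+.085,.009,G),(*o,z+.109,.00535,G),(*o,z+.024,.009,G),(*o,z,.009,G),(*o,z+.024,.00535,G),(px,py,.158,.0045,Rr),(px,py,.140,.0045,Rr),(px,py,.14,.0075,B),(px,py,.073,.0045,Rr)]
overlay(s,it,405,268,80,60,800,600,'pics/ov1.png')
E
```

```text
pin [609.04192656 208.13749252 158.        ]
kU [600.26794688 167.82097352 199.        ]
kL [598.21231102 166.90240578 114.        ]
o from tcp [0.59846197 0.16764562] [ 0.558911 -0.099875]
```

View pics/ov1.png

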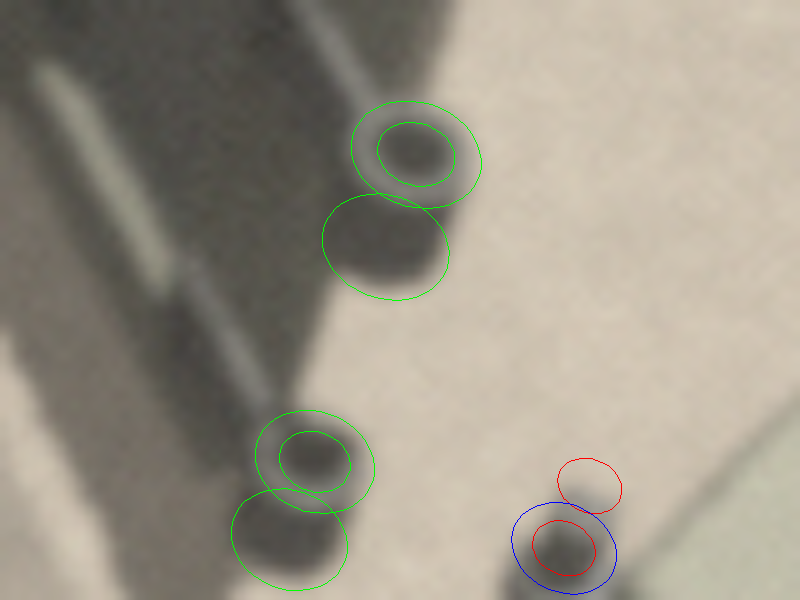

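The overlay matches the door to within about 0.5 px (holes at (420,150) and (318,457) against the model's (416,154) and (314,461)). The pin tip is unclear here, so I'll enhance the pin in the unobstructed first pictures from both cameras.

Run:
```python
from h import *
out=[]
px,py=.607,.2075
for n,f,(u,v) in(('scene','scene_0.05',(449,308)),('top','top_0.10',(175,196))):
    im=cv2.imread(f'pics/{f}.png')[v:v+30,u:u+25]; g=im.astype(float); g=(np.clip((g-g.min())/(np.percentile(g,99)-g.min()),0,1)*255).astype(np.uint8)
    m=cv2.resize(g,(400,480),interpolation=cv2.INTER_CUBIC); raw=m.copy()
    for z,r,c in((.158,.0045,(0,0,255)),(.140,.0045,(0,0,255)),(.140,.0075,(255,0,0))):
        p=np.array([(proj(n,(px+r*np.cos(b),py+r*np.sin(b),z))-[u,v]+.5)*16-.5 for b in np.linspace(0,6.28,40)])
        cv2.polylines(m,[p.round().astype(int)],True,c,1)
    out.append(m)
cv2.imwrite('pics/pin.png',np.hstack(out))
for n in('scene','top'):
    a=proj(n,(px,py,.15)); print(n,a,(proj(n,(px+.001,py,.15))-a)*16,(proj(n,(px,py+.001,.15))-a)*16)
```

```text
scene [462.07892684 319.54254204] [-5.01029859  7.95192732] [10.15968288  5.77343131]
top [186.64879974 209.60220539] [ 0.39751702 -7.32816069] [-7.40831037 -0.19623944]
```

View pics/pin.png

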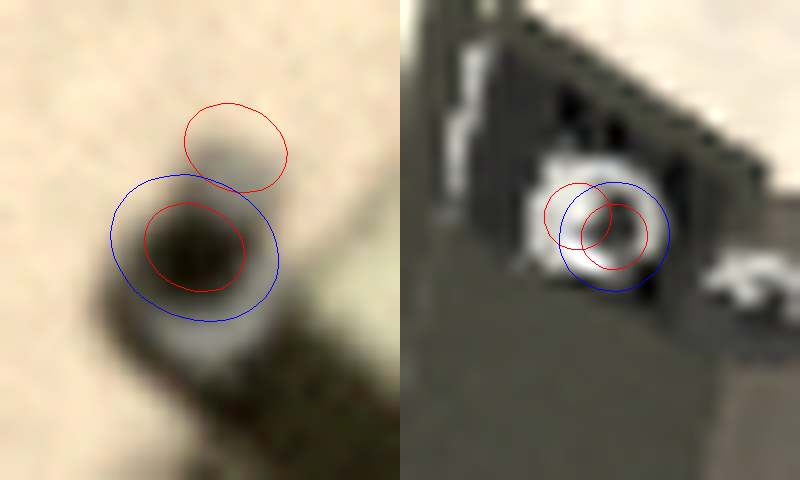

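Scene crop: pin tip at about (235,165) with its dark base at (195,250). Top crop: disc at about (605,222) with its dark base at (620,232). Together they put the pin at about (608,207.8) mm. I'll move the door above the pins and check it there.

{"fn": "send_rows", "kwargs": {
  "moves": [
    [0.4,-0.15,0,0,0,0],
    [0.6,-0.22,0,0,0,0],
    [0.7,-0.27,0,0,0,0],
    [0.7,-0.27,0,0,0,0],
    [0.6,-0.24,0,0,0,0],
    [0.5,-0.2,0,0,0,0],
    [0.36,-0.12,0,0,0,0],
    [0,0,0.4,0,0,0],
    [0,0,0.5,0,0,0],
    [0,0,0,0,0,0]
  ]
}}

```text
time_s: 7.2
tcp_pos: [0.5462, 0.1321, 0.1952]
ee_rot: [0.887, 0.462, -0.001, -0.0]
force: [0.0, -0.2, -3.7]
gripper_width: 0.153
gripper_force: 58.9
```

Run:
```python
from h import *
s,_=snap('scene'); tcp=env.read_state()['tcp_pos']; to(.5472,.1323,.1937)
xd=np.array([-.574,-.819]);yd=np.array([.819,-.574]); o=tcp[:2]-.097*xd+.007*yd; z=tcp[2]-.1157; print(o,z)
u,v=435,280; im=s[v:v+60,u:u+40,::-1].astype(float); g=(np.clip((im-im.min())/(np.percentile(im,99)-im.min()),0,1)*255).astype(np.uint8)
m=cv2.resize(g,(400,600),interpolation=cv2.INTER_CUBIC); r2=m.copy()
G,Rr,B=(0,255,0),(0,0,255),(255,0,0); px,py=.608,.2078
for x,y,zz,r,c in [(*o,z+.109,.009,G),(*o,z+.085,.009,G),(*o,z+.109,.00535,G),(*o,z+.024,.009,G),(*o,z,.009,G),(*o,z+.024,.00535,G),(px,py,.158,.0045,Rr),(px,py,.140,.0045,Rr),(px,py,.14,.0075,B),(px,py,.133,.0075,B),(px,py,.055,.0075,B),(px,py,.048,.0075,B)]:
    p=np.array([(proj('scene',(x+r*np.cos(b),y+r*np.sin(b),zz))-[u,v]+.5)*10-.5 for b in np.linspace(0,6.28,40)])
    cv2.polylines(m,[p.round().astype(int)],True,c,1)
cv2.imwrite('pics/ov2.png',np.hstack([r2,m]))
```

```text
t 7.25 tcp [0.5463 0.1321 0.1956] F [ 0.38  0.62 -1.76] M [0.   0.03 0.01] w 0.153 gf 58.9
shift cm [0.07 0.06 0.19] tool axes [[0.574, 0.819, -0.001], [0.819, -0.574, -0.0], [-0.001, -0.001, -1.0]]
[0.60775411 0.20753215] 0.07990518670198637
```

View pics/ov2.png

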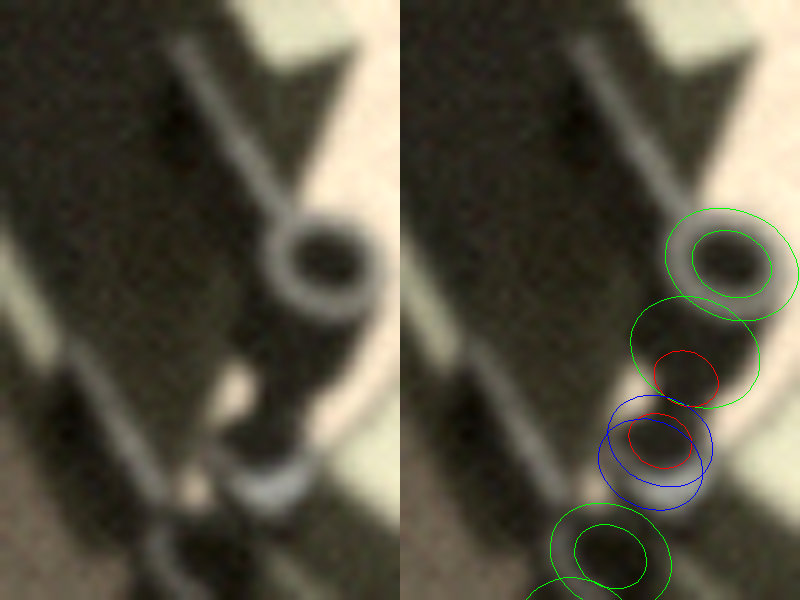

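The upper knuckle hole is at (330,262) against the model's (332,264), so the door pose is confirmed. The pin's neck (about 283,405) and its arm (bottom about 270,518) lie slightly right of the model, so the pin is at about (608.8,208.9) mm. I'll shift +1.8 mm along tool x and feel downwards.

{"fn": "send_rows", "kwargs": {
  "moves": [
    [0.1,0,0,0,0,0],
    [0.08,0,0.15,0,0,0],
    [0,0,0.2,0,0,0],
    [0,0,0.15,0,0,0],
    [0,0,0,0,0,0],
    [0,0,0,0,0,0]
  ]
}}

```text
time_s: 7.85
tcp_pos: [0.5478, 0.1339, 0.1912]
ee_rot: [0.887, 0.462, -0.0, -0.0]
force: [-0.6, 0.2, -2.6]
gripper_width: 0.15
gripper_force: 58.9
```

{"fn": "send_rows", "kwargs": {
  "moves": [
    [0,0,0.05,0,0,0],
    [0,0,0.05,0,0,0],
    [0,0,0.05,0,0,0],
    [0,0,0.05,0,0,0],
    [0,0,0,0,0,0]
  ]
}}

```text
time_s: 8.35
tcp_pos: [0.5478, 0.1339, 0.1892]
ee_rot: [0.887, 0.462, -0.0, -0.0]
force: [0.5, -0.1, -3.4]
gripper_width: 0.155
gripper_force: 58.9
```

```bash
python3 -c "
from h import *
to(.5473,.1335,.1887)"
```

```text
t 8.35 tcp [0.5478 0.1339 0.1892] F [ 0.54 -0.09 -3.42] M [ 0.07 -0.01  0.  ] w 0.155 gf 58.9
shift cm [-0.06 -0.01  0.05] tool axes [[0.573, 0.819, -0.0], [0.819, -0.573, -0.0], [-0.0, -0.0, -1.0]]
```

{"fn": "send_rows", "kwargs": {
  "moves": [
    [0,0,0.05,0,0,0],
    [0,0,0.05,0,0,0],
    [0,0,0.03,0,0,0],
    [0,0,0,0,0,0]
  ]
}}

```text
time_s: 8.75
tcp_pos: [0.5478, 0.1339, 0.188]
ee_rot: [0.887, 0.462, 0.0, 0.0]
force: [-0.3, -0.3, -3.6]
gripper_width: 0.154
gripper_force: 58.9
```

```bash
python3 -c "
from h import *
to(.5473,.1335,.1887)"
```

```text
t 8.75 tcp [0.5478 0.1339 0.188 ] F [-0.27 -0.32 -3.58] M [ 0.03 -0.05  0.01] w 0.154 gf 58.9
shift cm [-0.07 -0.02 -0.07] tool axes [[0.573, 0.819, 0.0], [0.819, -0.573, -0.0], [0.0, 0.0, -1.0]]
```

Free so far (origin about 0.0723). I'll continue gently.

{"fn": "send_rows", "kwargs": {
  "moves": [
    [0,0,0.04,0,0,0],
    [0,0,0.04,0,0,0],
    [0,0,0.04,0,0,0],
    [0,0,0,0,0,0]
  ]
}}

```text
time_s: 9.15
tcp_pos: [0.5478, 0.1339, 0.1867]
ee_rot: [0.887, 0.462, -0.0, 0.0]
force: [0.5, 0.3, -3.0]
gripper_width: 0.152
gripper_force: 58.9
```

{"fn": "send_rows", "kwargs": {
  "moves": [
    [0,0,0,0,0,0]
  ]
}}

```text
time_s: 9.25
tcp_pos: [0.5478, 0.1339, 0.1868]
ee_rot: [0.887, 0.462, 0.0, 0.0]
force: [0.8, -0.4, -3.4]
gripper_width: 0.151
gripper_force: 58.9
```

```bash
python3 -c "
from h import *
to(.5473,.1335,.1887)"
```

```text
t 9.25 tcp [0.5478 0.1339 0.1868] F [ 0.82 -0.39 -3.45] M [-0.05 -0.09 -0.08] w 0.151 gf 58.9
shift cm [-0.06 -0.02 -0.19] tool axes [[0.573, 0.819, 0.0], [0.819, -0.573, -0.0], [-0.0, 0.0, -1.0]]
```

{"fn": "send_rows", "kwargs": {
  "moves": [
    [0,0,0.04,0,0,0],
    [0,0,0.04,0,0,0],
    [0,0,0.04,0,0,0],
    [0,0,0,0,0,0]
  ]
}}

```text
time_s: 9.65
tcp_pos: [0.5478, 0.1339, 0.1856]
ee_rot: [0.887, 0.462, 0.0, -0.0]
force: [0.8, 0.0, -3.7]
gripper_width: 0.152
gripper_force: 58.9
```

{"fn": "send_rows", "kwargs": {
  "moves": [
    [0,0,0.04,0,0,0],
    [0,0,0.04,0,0,0],
    [0,0,0,0,0,0]
  ]
}}

```text
time_s: 9.95
tcp_pos: [0.5478, 0.1339, 0.1847]
ee_rot: [0.887, 0.462, 0.0, -0.0]
force: [1.3, 0.4, -3.3]
gripper_width: 0.157
gripper_force: 59.0
```

{"fn": "send_rows", "kwargs": {
  "moves": [
    [0,0,0.05,0,0,0],
    [0,0,0.05,0,0,0],
    [0,0,0.05,0,0,0],
    [0,0,0,0,0,0]
  ]
}}

```text
time_s: 10.35
tcp_pos: [0.5478, 0.1339, 0.1833]
ee_rot: [0.887, 0.462, 0.0, 0.0]
force: [1.0, -0.4, -3.2]
gripper_width: 0.152
gripper_force: 59.0
```

```bash
python3 -c "
from h import *
to(.5473,.1335,.1887)"
```

```text
t 10.35 tcp [0.5478 0.1339 0.1833] F [ 0.96 -0.44 -3.21] M [ 0.03 -0.19 -0.02] w 0.152 gf 59.0
shift cm [-0.07 -0.02 -0.54] tool axes [[0.573, 0.819, 0.0], [0.819, -0.573, 0.0], [0.0, 0.0, -1.0]]
```

{"fn": "send_rows", "kwargs": {
  "moves": [
    [0,0,0.08,0,0,0],
    [0,0,0.08,0,0,0],
    [0,0,0.08,0,0,0],
    [0,0,0.08,0,0,0],
    [0,0,0,0,0,0]
  ]
}}

```text
time_s: 10.85
tcp_pos: [0.5478, 0.1339, 0.18]
ee_rot: [0.887, 0.462, 0.0, 0.0]
force: [1.5, 0.3, -2.9]
gripper_width: 0.154
gripper_force: 59.0
```

{"fn": "send_rows", "kwargs": {
  "moves": [
    [0,0,0.08,0,0,0],
    [0,0,0.08,0,0,0],
    [0,0,0.08,0,0,0],
    [0,0,0.08,0,0,0],
    [0,0,0.08,0,0,0],
    [0,0,0,0,0,0]
  ]
}}

```text
time_s: 11.45
tcp_pos: [0.5478, 0.1339, 0.176]
ee_rot: [0.887, 0.462, 0.0, 0.0]
force: [1.9, -0.3, -3.9]
gripper_width: 0.154
gripper_force: 59.0
```

```bash
python3 -c "
from h import *
to(.5473,.1335,.1707)"
```

```text
t 11.45 tcp [0.5478 0.1339 0.176 ] F [ 1.89 -0.32 -3.91] M [ 0.09 -0.26 -0.03] w 0.154 gf 59.0
shift cm [-0.07 -0.02  0.53] tool axes [[0.573, 0.819, 0.0], [0.819, -0.573, 0.0], [0.0, 0.0, -1.0]]
```

{"fn": "send_rows", "kwargs": {
  "moves": [
    [0.01,0.02,0.08,0,0,0],
    [0,0,0.08,0,0,0],
    [0,0,0.08,0,0,0],
    [0,0,0.08,0,0,0],
    [0,0,0.06,0,0,0],
    [0,0,0,0,0,0]
  ]
}}

```text
time_s: 12.05
tcp_pos: [0.548, 0.1339, 0.1722]
ee_rot: [0.887, 0.462, -0.0, -0.0]
force: [0.9, 0.4, -3.0]
gripper_width: 0.154
gripper_force: 58.9
```

{"fn": "send_rows", "kwargs": {
  "moves": [
    [0,0,0.04,0,0,0],
    [0,0,0.04,0,0,0],
    [0,0,0,0,0,0]
  ]
}}

```text
time_s: 12.35
tcp_pos: [0.548, 0.1339, 0.1714]
ee_rot: [0.887, 0.462, -0.0, -0.0]
force: [0.5, 0.8, -3.5]
gripper_width: 0.15
gripper_force: 58.9
```

{"fn": "send_rows", "kwargs": {
  "moves": [
    [0,0,0.04,0,0,0],
    [0,0,0.02,0,0,0],
    [0,0,0,0,0,0]
  ]
}}

```text
time_s: 12.65
tcp_pos: [0.548, 0.1339, 0.1708]
ee_rot: [0.887, 0.462, -0.0, -0.0]
force: [0.2, -0.7, -4.1]
gripper_width: 0.154
gripper_force: 58.9
```

Almost home. I'll lower in fine steps until the force shows contact.

{"fn": "send_rows", "kwargs": {
  "moves": [
    [0,0,0.03,0,0,0],
    [0,0,0.03,0,0,0],
    [0,0,0,0,0,0]
  ]
}}

```text
time_s: 12.95
tcp_pos: [0.548, 0.1338, 0.1706]
ee_rot: [0.887, 0.462, 0.0, 0.0]
force: [-1.4, -0.0, -0.0]
gripper_width: 0.151
gripper_force: 59.3
```

{"fn": "send_rows", "kwargs": {
  "moves": [
    [0,0,0.03,0,0,0],
    [0,0,0.02,0,0,0],
    [0,0,0,0,0,0]
  ]
}}

```text
time_s: 13.25
tcp_pos: [0.548, 0.1338, 0.1703]
ee_rot: [0.887, 0.462, 0.0, 0.0]
force: [-2.4, -2.4, 3.1]
gripper_width: 0.153
gripper_force: 59.8
```

Seated: the weight is carried and the origin is at about 0.055. I'll let go and lift the tool clear.

{"fn": "send_rows", "kwargs": {
  "moves": [
    [0,0,-0.02,0,0,0],
    [0,0,0,0,0,0],
    [0,0,0,0,0,0],
    [0,0,0,0,0,0],
    [0,0,0,0,0,0],
    [0,0,0,0,0,0]
  ],
  "jaw": 0.5
}}

```text
time_s: 13.85
tcp_pos: [0.548, 0.1339, 0.1699]
ee_rot: [0.887, 0.462, -0.0, -0.0]
force: [0.6, 0.3, -0.1]
gripper_width: 0.498
gripper_force: 0.0
```

{"fn": "send_rows", "kwargs": {
  "moves": [
    [0,0,-0.3,0,0,0],
    [0,0,-1,0,0,0],
    [0,0,-1.5,0,0,0],
    [0,0,-2,0,0,0],
    [0,0,-1,0,0,0],
    [0,0,0,0,0,0]
  ]
}}

```text
time_s: 14.45
tcp_pos: [0.5489, 0.1341, 0.2301]
ee_rot: [0.887, 0.462, 0.002, 0.0]
force: [0.1, 0.2, -0.3]
gripper_width: 0.501
gripper_force: 0.0
```

Run:
```python
from h import *
xd=np.array([-.574,-.819]);yd=np.array([.819,-.574]);o=np.array([.609,.2092])
p=o+.135*xd+.045*yd
to(*p,.228); print(env.read_state()['joint_positions'].round(3))
s,d=snap('scene')
for z in (.055+.109,): print('knuckle top proj',proj('scene',(*o,z)))
v,u=np.mgrid[:480,:640]
c=env.camera_info('scene');K,R,t=map(np.array,(c['mtx'],c['R'],c['t']))
W=((np.stack([u,v,np.ones_like(u)],-1)@np.linalg.inv(K).T*d[...,None])-t)@R
q=W[(abs(W[...,2]-.18)<.006)&(W[...,1]<.195)&(W[...,1]>.03)&(W[...,0]>.47)&(W[...,0]<.62)]
b=cv2.minAreaRect((q[:,:2]*1000).astype(np.float32));print(len(q),b,np.median(q[:,2]))
```

```text
t 14.45 tcp [0.5489 0.1341 0.2301] F [ 0.05  0.22 -0.27] M [-0.05  0.01 -0.  ] w 0.501 gf 0.0
shift cm [-3.91  5.11  0.22] tool axes [[0.573, 0.819, 0.004], [0.819, -0.573, 0.001], [0.003, 0.002, -1.0]]
[ 2.400e-01  2.000e-01 -2.000e-03  1.365e+00  0.000e+00  2.421e+00]
knuckle top proj [464.57972509 316.24427892]
530 ((561.897705078125, 154.92337036132812), (96.37290954589844, 15.95962905883789), 54.70353317260742) 0.17760150378730402
```

Released cleanly; the door hangs with its top at 0.178–0.18, still 65° open. Next I'll move outside the leaf, close the fingers and turn the tool 90° so it pushes along tool +x.

{"fn": "send_rows", "kwargs": {
  "moves": [
    [-2,2.5,0,0,0,0],
    [-1.9,2.6,0,0,0,0],
    [0,0,0,0,0,-8.5],
    [0,0,0,0,0,-8.5],
    [0,0,0,0,0,-8.5],
    [0,0,0,0,0,-8.5],
    [0,0,0,0,0,-8.5],
    [0,0,0,0,0,-8.5],
    [0,0,0,0,0,-8.5],
    [0,0,0,0,0,-8.5]
  ],
  "jaw": 0
}}

```text
time_s: 15.5
tcp_pos: [0.567, 0.0726, 0.2267]
ee_rot: [0.474, 0.88, -0.001, -0.001]
force: [-0.1, -0.1, -0.2]
gripper_width: -0.002
gripper_force: 0.0
```

{"fn": "send_rows", "kwargs": {
  "moves": [
    [0,0,0,0,0,-8.5],
    [0,0,0,0,0,-8.5],
    [0,0,0,0,0,-5],
    [0,0,0,0,0,0],
    [0,0,0,0,0,0]
  ]
}}

```text
time_s: 16.0
tcp_pos: [0.5672, 0.0727, 0.2272]
ee_rot: [0.302, 0.953, -0.0, -0.001]
force: [0.2, -0.6, 0.1]
gripper_width: 0.0
gripper_force: 0.0
```

Run:
```python
from h import *
xd=np.array([-.574,-.819]);yd=np.array([.819,-.574]);o=np.array([.609,.2092])
p=o+.135*xd+.045*yd
to(*p,.177); print(env.read_state()['joint_positions'].round(3))
```

```text
t 16.0 tcp [0.5672 0.0727 0.2272] F [ 0.23 -0.57  0.08] M [0.   0.01 0.  ] w 0.0 gf 0.0
shift cm [-0.09  0.08  5.02] tool axes [[-0.818, 0.575, -0.001], [0.575, 0.818, -0.0], [0.001, -0.001, -1.0]]
[0.127 0.217 0.012 1.368 0.    0.74 ]
```

{"fn": "send_rows", "kwargs": {
  "moves": [
    [0,0,1.5,0,0,0],
    [0,0,2,0,0,0],
    [0,0,1.5,0,0,0],
    [0.7,0,0,0,0,0],
    [0.7,0,0,0,0,0],
    [0.6,0,0,0,0,0],
    [0.5,0,0,0,0,0],
    [0.4,0,0,0,0,0],
    [0.3,0,0,0,0,0]
  ]
}}

```text
time_s: 16.9
tcp_pos: [0.5411, 0.0914, 0.1786]
ee_rot: [0.3, 0.954, 0.0, 0.0]
force: [0.5, 0.0, -0.7]
gripper_width: -0.001
gripper_force: 0.0
```

{"fn": "send_rows", "kwargs": {
  "moves": [
    [0.5,-0.02,0,0,0,2],
    [0.47,-0.03,0,0,0,2],
    [0.6,-0.03,0,0,0,2.5],
    [0.71,-0.04,0,0,0,3],
    [0.82,-0.04,0,0,0,3.5],
    [0.94,-0.04,0,0,0,4],
    [0.94,-0.04,0,0,0,4],
    [0.94,-0.04,0,0,0,4],
    [0.94,-0.04,0,0,0,4],
    [0.94,-0.04,0,0,0,4]
  ]
}}

```text
time_s: 17.9
tcp_pos: [0.4885, 0.1476, 0.1782]
ee_rot: [0.56, 0.828, 0.0, 0.0]
force: [0.8, 0.8, 0.6]
gripper_width: -0.001
gripper_force: 0.1
```

```bash
cat >> h.py <<'E'
def chk():
    o=np.array([.609,.2092]); s=env.read_state(); M=Ro.from_quat(s['ee_rot']).as_matrix(); r=(M.T@np.r_[o-s['tcp_pos'][:2],0])[:2]*1000
    a=np.degrees(np.arctan2(M[1,0],M[0,0])); th=a+90-169.9
    print('t',s['time_s'],'hinge in tool',r.round(1),'tool x yaw',a.round(1),'door angle if flush',round(th,1),'F',s['force'].round(1),'tcp',s['tcp_pos'].round(4))
E
python3 - <<'E'
from h import *
chk()
s,d=snap('scene')
v,u=np.mgrid[:480,:640]
c=env.camera_info('scene');K,R,t=map(np.array,(c['mtx'],c['R'],c['t']))
W=((np.stack([u,v,np.ones_like(u)],-1)@np.linalg.inv(K).T*d[...,None])-t)@R
q=W[(abs(W[...,2]-.179)<.005)&(W[...,1]<.3)&(W[...,1]>.03)&(W[...,0]>.42)&(W[...,0]<.62)]
b=cv2.minAreaRect((q[:,:2]*1000).astype(np.float32));print(len(q),b,cv2.boxPoints(b).round().tolist())
E
```

```text
t 17.9 hinge in tool [ 12.3 134.8] tool x yaw 111.8 door angle if flush 31.9 F [0.8 0.8 0.6] tcp [0.4885 0.1476 0.1782]
654 ((495.5332946777344, 186.28033447265625), (98.87603759765625, 170.76812744140625), 74.7562484741211) [[400.0, 161.0], [565.0, 116.0], [591.0, 212.0], [426.0, 256.0]]
```

{"fn": "send_rows", "kwargs": {
  "moves": [
    [0.94,-0.04,0,0,0,4],
    [0.94,-0.04,0,0,0,4],
    [0.94,-0.04,0,0,0,4],
    [0.94,-0.04,0,0,0,4],
    [0.82,-0.04,0,0,0,3.5],
    [0.71,-0.04,0,0,0,3],
    [0.47,-0.03,0,0,0,2],
    [0,0,0,0,0,0]
  ]
}}

```text
time_s: 18.75
tcp_pos: [0.4747, 0.2032, 0.1781]
ee_rot: [0.722, 0.692, 0.0, 0.0]
force: [0.1, -0.8, -0.4]
gripper_width: -0.002
gripper_force: 0.7
```

Run:
```python
from h import *
chk()
s,_=snap('scene')
cv2.imwrite('pics/sh.png',cv2.resize(s[180:400,350:640,::-1],(790,600),interpolation=cv2.INTER_CUBIC))
```

```text
t 18.75 hinge in tool [ 11.6 133.9] tool x yaw 87.6 door angle if flush 7.7 F [ 0.1 -0.8 -0.4] tcp [0.4747 0.2032 0.1781]
```

View pics/sh.png

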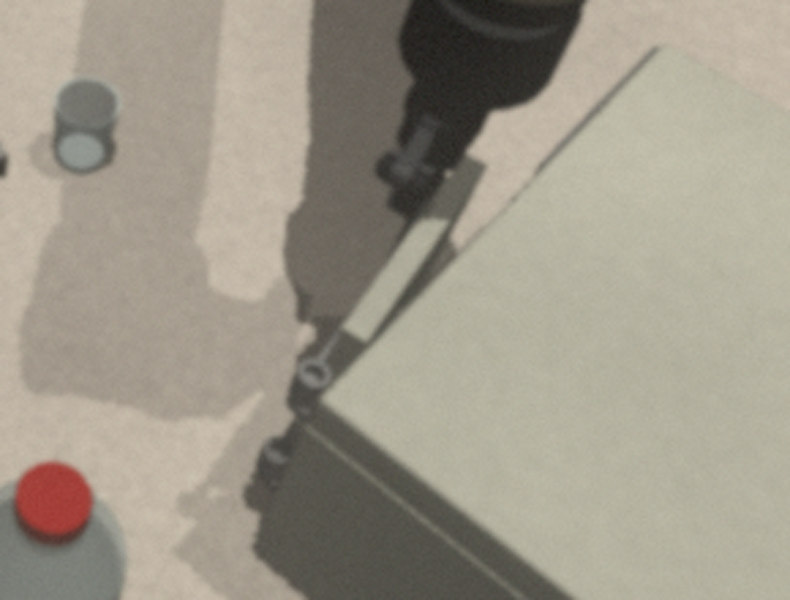

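The door is on both pins with its leaf along the front and about 8–10° left to close (free edge near (480,165) in the crop). I'll push slowly.

{"fn": "send_rows", "kwargs": {
  "moves": [
    [0.35,-0.02,0,0,0,1.5],
    [0.35,-0.02,0,0,0,1.5],
    [0.24,-0.01,0,0,0,1],
    [0.24,-0.01,0,0,0,1],
    [0.12,0,0,0,0,0.5],
    [0.12,0,0,0,0,0.5],
    [0,0,0,0,0,0]
  ]
}}

```text
time_s: 19.5
tcp_pos: [0.4752, 0.2171, 0.178]
ee_rot: [0.757, 0.653, 0.0, 0.0]
force: [-0.4, -0.9, 0.2]
gripper_width: -0.001
gripper_force: 0.1
```

```bash
python3 -c "
from h import *
chk()"
```

```text
t 19.5 hinge in tool [ 11.9 133.5] tool x yaw 81.5 door angle if flush 1.6 F [-0.4 -0.9  0.2] tcp [0.4752 0.2171 0.178 ]
```

{"fn": "send_rows", "kwargs": {
  "moves": [
    [0.1,0,0,0,0,0.4],
    [0.1,0,0,0,0,0.4],
    [0,0,0,0,0,0]
  ]
}}

```text
time_s: 19.8
tcp_pos: [0.4755, 0.2191, 0.178]
ee_rot: [0.762, 0.648, 0.0, -0.0]
force: [-0.3, -0.0, -0.5]
gripper_width: 0.003
gripper_force: 0.1
```

{"fn": "send_rows", "kwargs": {
  "moves": [
    [0.06,0,0,0,0,0.3],
    [0.06,0,0,0,0,0.3],
    [0,0,0,0,0,0]
  ]
}}

```text
time_s: 20.1
tcp_pos: [0.4757, 0.2203, 0.178]
ee_rot: [0.765, 0.644, -0.0, -0.0]
force: [-1.0, 0.1, -0.3]
gripper_width: 0.002
gripper_force: 0.1
```

```bash
python3 -c "
from h import *
chk()"
```

```text
t 20.1 hinge in tool [ 12.  133.2] tool x yaw 80.1 door angle if flush 0.2 F [-1.   0.1 -0.3] tcp [0.4757 0.2203 0.178 ]
```

Continuing straight in by feel until the door bears lightly on the front.

{"fn": "send_rows", "kwargs": {
  "moves": [
    [0.05,0,0,0,0,0],
    [0.05,0,0,0,0,0],
    [0,0,0,0,0,0]
  ]
}}

```text
time_s: 20.4
tcp_pos: [0.4759, 0.2213, 0.178]
ee_rot: [0.765, 0.644, 0.0, -0.0]
force: [-0.3, -0.6, -0.5]
gripper_width: -0.001
gripper_force: 0.1
```

{"fn": "send_rows", "kwargs": {
  "moves": [
    [0.04,0,0,0,0,0],
    [0.04,0,0,0,0,0],
    [0,0,0,0,0,0]
  ]
}}

```text
time_s: 20.7
tcp_pos: [0.476, 0.2218, 0.1779]
ee_rot: [0.765, 0.644, -0.0, 0.0]
force: [0.4, -1.1, 0.5]
gripper_width: -0.0
gripper_force: 0.7
```

{"fn": "send_rows", "kwargs": {
  "moves": [
    [0.04,0,0,0,0,0],
    [0.03,0,0,0,0,0],
    [0,0,0,0,0,0]
  ]
}}

```text
time_s: 21.0
tcp_pos: [0.476, 0.222, 0.1778]
ee_rot: [0.765, 0.643, -0.001, 0.0]
force: [-0.0, -6.4, -1.9]
gripper_width: 0.002
gripper_force: 2.6
```

```bash
python3 -c "
from h import *
chk()"
```

```text
t 21.0 hinge in tool [ 10.2 133.2] tool x yaw 80.1 door angle if flush 0.2 F [-0.  -6.4 -1.9] tcp [0.476  0.222  0.1778]
```

The force has risen to 6.4 N, so the door is against the front. I'll back off and lift, then verify.

{"fn": "send_rows", "kwargs": {
  "moves": [
    [-0.2,0,0,0,0,0],
    [-0.8,0,0,0,0,0],
    [-2,0,0,0,0,0],
    [-3,0,0,0,0,0],
    [-3,0,-1,0,0,0],
    [-3,0,-3,0,0,0],
    [-3,0,-3,0,0,0],
    [-3,0,-3,0,0,0],
    [0,0,0,0,0,0],
    [0,0,0,0,0,0]
  ]
}}

```text
time_s: 22.0
tcp_pos: [0.4456, 0.0449, 0.2788]
ee_rot: [0.766, 0.643, 0.001, 0.0]
force: [-0.0, 0.2, -0.6]
gripper_width: -0.001
gripper_force: 0.0
```

Run:
```python
from h import *
chk()
s,d=snap('scene')
v,u=np.mgrid[:480,:640]
c=env.camera_info('scene');K,R,t=map(np.array,(c['mtx'],c['R'],c['t']))
W=((np.stack([u,v,np.ones_like(u)],-1)@np.linalg.inv(K).T*d[...,None])-t)@R
X=W@np.array([.1755,.9845,0])-.313
q=W[(abs(W[...,2]-.179)<.005)&(X<.013)&(X>-.05)&(W[...,0]>.38)&(W[...,0]<.62)]
b=cv2.minAreaRect((q[:,:2]*1000).astype(np.float32));print(len(q),b,np.median(q[:,2]))
cv2.imwrite('pics/fin.png',cv2.resize(s[150:370,350:640,::-1],(790,600),interpolation=cv2.INTER_CUBIC))
```

```text
t 22.0 hinge in tool [190.1 132.5] tool x yaw 80.0 door angle if flush 0.1 F [-0.   0.2 -0.6] tcp [0.4456 0.0449 0.2788]
705 ((491.1329650878906, 237.51902770996094), (12.591498374938965, 197.98748779296875), 79.65912628173828) 0.17714652993119231
```

View pics/fin.png

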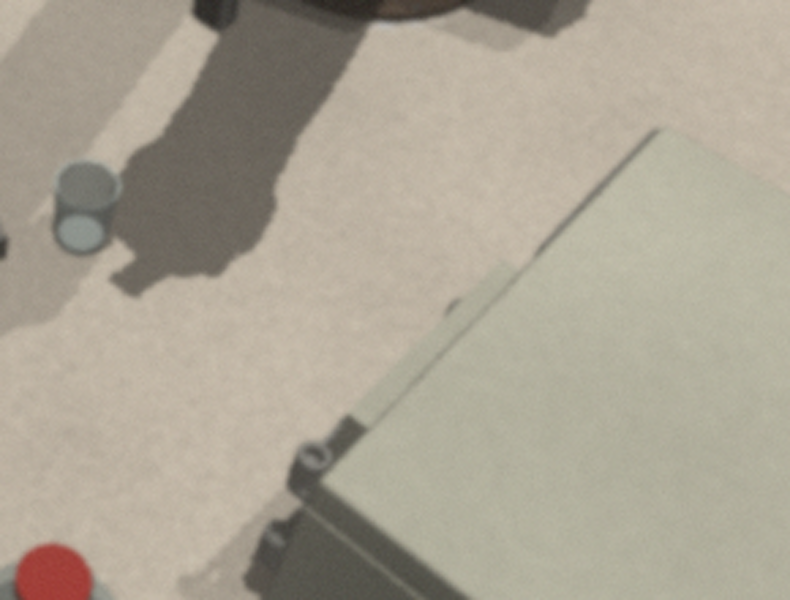

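The door is shut parallel to the front: its leaf top runs from (360,425) to (515,265), flush along the case edge, with the knuckle on its pin at (313,456). The robot is clear.

```bash
python3 -c "
from plant import env
print(env.finish_job())"
```

```text
the job is handed in; nothing more can be done
None
```

The door hangs fully home on both hinge pins and is swung shut flush against the front. It is let go, the robot is clear of everything, and the job was handed in at about 22 s; no verdict came back.

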